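# Hook a dropped bracket out from behind the blower drive guard

## Robot

A 6-joint arm with a two-finger parallel gripper is mounted at the origin on the work surface. World frame = base frame: x ahead of the robot, y to its left, z up, the work surface at z = 0. Lengths are in m, angles in rad, forces in N, time in s.
With the tool pointing down it reaches from about 0.35 to 0.975 m from the base axis. Payload 4.9 kg.
Tool frame: the origin (TCP) lies midway between the tips of the shut fingers; the grasp point (between the pads) lies 19 mm behind it; z points along the fingers, y is the line along which they close (so a half turn about z gives the same grasp; the last joint's range is limited). The gripper opens to 85 mm and grips with 20 to 120 N. Pads are 22 mm wide; open, the fingers measure 114 mm over their backs; the gripper's body (76 mm by 85 mm) begins 54 mm behind the grasp point. The pads swing forward as they close: fully open they stand 13 mm farther back than shut.
Start: joints at [0.995, 0.053, 1.613, -0, 1.476, -0.119], TCP at [0.276, 0.561, 0.231] pointing down, gripper open.
Joint ranges: [-3.01, 3.01], [-1.01, 2.22], [0.06, 2.58], [-1.02, 4.17], [0.09, 2.62], [-3.14, 3.14]. Speed limits (rad/s): [2.57, 2.57, 3.14, 3.14, 3.14, 3.14].

## Interface

Orientations are given as a unit quaternion [w, x, y, z].
In Python, from plant import * gives the robot as it stands.
- The arm moves only by the tool jog_arm, never from a script. Its argument "targets" is a list of rows, each a list of 3 entries, a list of its own where there are three numbers: the shift along the tool's x, y, z in units of 25 mm (1.0 is 25 mm), then the turn, a rotation vector about the tool's x, y, z in units of 8 degrees (1.0 is 8 degrees), then the opening in per cent of the stroke, from 0 (shut) to 100 (fully open). A call has 1 to 8 rows; each row is the pose to reach, as a shift and turn from the pose commanded when the call began, along the tool's axes at that moment; what a row does not reach only later rows make up. A row lasts 1/8 s, in which the tool goes at most 62.5 mm and 10.7 degrees, less where a joint would pass 70% of its speed; a pose out of reach is approached as far as the arm can. A call with a gripper value outside its range is refused whole. The fingers move at their own pace and stop on an object; the grip force is fixed at half the most. Time passes only in rows, so rows that repeat a pose let the fingers close. It gives the time, the measured TCP pose, the force, the opening and the grip force at its end, in the units of the state.
- state(): the state, without advancing time (a new reading comes with each control period).
- grab_frame(name): name is "scene" or "top" or "wrist"; returns (picture, depth): 384x512x3 uint8, red, green, blue; 384x512 float32, m along the optical axis (not along the pixel's ray), 0 where there is no reading.
- camera_params(name): a dict with "fovy" (degrees; the focal length in pixels is half the picture's height over the tangent of half this angle, whatever the lens; pixels are square), "cx", "cy" (the principal point, pixels), "rvec" (rotation vector, rad) and "tvec" (3), from world to camera coordinates, as OpenCV has them; the wrist camera has in their place "hand_eye" (4x4, takes a point from camera to tool coordinates, whose origin is the TCP and whose axes are the flange's). Camera axes: x right, y down, z forward; pixel columns grow to the right and rows downward; lengths in m; the calibration is good to about 2 mm. The wrist camera is an equidistant fisheye: a pixel r from the principal point sees the ray r / f radians off the axis. A picture is of the moment at which its call begins: read the wrist's pose just before it. camera_params takes no time and is no camera call.
- job_done(): hands the job in; it is judged then, once.
The state is a dict: "time": time; "joint_pos": joint angles; "joint_vel": joint speeds; "joint_efforts": joint torques, N m; "tool_pos": TCP position; "tool_rot": TCP orientation; "contact_force": force on the tool from outside, world axes, zero at the start; "ft_torque": the same for the moment, N m; "gripper_width": opening from 0.0 (shut) to 1.0 (fully open); "grasp_force": force on a finger pad.
Only numpy, scipy, OpenCV 4.12 (cv2) and the standard library are available. Lean on these libraries where they do the work, as an engineer would, in place of code of your own. Each camera call takes 0.05 s, during which the arm holds its last target. There are 200 camera calls.

## Task

A steel angle bracket has fallen behind the bar guard of the forge blower's drive. Pull the isolator knob on the grey box fully out before anything goes inside the guard, then use only the hooked rod (never the fingers) to draw the bracket through the opening until it lies on the bench well clear in front of the guard. Lay the rod down flat on the bench, completely outside the guard, push the knob fully home again, and leave everything else where it is.

Things in the scene. Friction and masses are not known exactly. Their poses are not given: they have to be found in the camera images.
- guard: Fixed bar cage, depth 240 (x), width 280 (y), 95 mm clear under a see-through roof of bars, 104 high. Origin on the bench, middle of its front; x points inward, z up. Only the front is open, y -90 to 90; sheet steel 4 thick closes the rest of it. Inside, a pulley near y = 0 fills x above 195; else bare bench. A motor 150 high stands behind (x 250-430). The front faces the robot's right.
- bracket: Loose steel angle bracket, 0.12 kg: flat foot 40 x 40 mm, 6 thick; upright leg 40 wide (y), 6 thick, 40 high overall, along the foot's +x edge (x 14 to 20). Origin at the underside centre of the foot, z up. Starts standing on its foot 75 to 125 mm inside the guard's front (y -60 to 60), any yaw.
- rod: Loose hooked rod, 0.25 kg, lying flat. Square steel handle 24 x 24 mm, x from -100 to 30; round shank 8 mm thick on along +x to x = 270; there a toe 8 mm thick turns at right angles to +y, 60 long. Shank and toe axes at z = 12, mid height of the handle. Origin on the handle's underside, near the centre of mass; z up. Grip across y at the origin.
- rod_heel (a point): Corner where the rod's shank meets the toe: rod frame (270, 0, 12) mm.
- rod_toe (a point): Free end of the rod's toe: rod frame (270, 60, 12) mm.
- switch_box: Fixed grey isolator box 100 x 90 x 70 mm high, with a black mushroom pull knob upright at the middle of its top. Origin at the underside centre.
- knob_top (a point): Top centre of the black knob head. The head is 34 mm across and 19 mm thick, on a 12 mm stem; pushed home its top is 103 mm and its underside 84 mm above the bench. It moves straight up and down.
- knob (a joint): Travel of the pull knob: 0 pushed fully home, 0.025 m pulled fully out (up) against a stop. No spring: about 4 N of friction holds it wherever it is left.
- chisel: Bystander: steel cold chisel about 155 mm long, lying on the bench in front of the guard, to the left of the opening as seen looking in. Origin near its middle, underside.
- grease_tin: Bystander: flat round tin 68 mm across, 36 mm high, beside the guard's right front corner. Origin underside centre.
- jar: Bystander: amber jar 60 mm across, 85 mm high, near the robot on its right. Origin underside centre.
- mug: Bystander: steel mug 76 mm across, 85 mm high, beyond the isolator box. Origin underside centre.
- hammer: Bystander: hammer lying along the bench's far edge. Origin under its middle.
- brush: Bystander: brush lying along the bench's far edge. Origin under its middle.
- collar: Bystander: plain steel ring collar, 34 mm across, 16 mm high, lying inside the guard behind the left front sheet (as seen looking in). Origin underside centre.
Not all that is in view belongs to the job. What is shaped like the switch_box but pink is not meant. Several things have the shape of the bracket; the one meant has the colours described above.

How it is judged:
By the outcome, as a careful person would: the job done as asked, in the order asked, and still so for the second after the job is handed in, with the robot touching nothing.
It also fails if it takes over 64 s, if anything falls off the work surface, if the arm or the gripper's body presses on something with over 40 N, if the wrist force passes 120 N, or if a joint passes its speed limit or range.

## Working session

There is one attempt and no reset: what is moved stays moved. The work goes in short steps, Python scripts to look and compute and a tool call to move; the robot and the scene stay as the last step left them, time stands still between calls to the robot, and variables do not carry over. Pictures are saved under pics/ and viewed, at most 12 in all, crops included, and the job is handed in when it is done.

Besides the shell and the picture viewer there is one more tool, called as name([rows], argument=value, ...), one row to a line, values as JSON. jog_arm: Moves the arm, as the interface text tells. Its arguments: {"type":"object","properties":{"targets":{"type":"array"}},"required":["targets"]}

```bash
mkdir -p pics; ls
python3 - <<'E'
from plant import *
import cv2,numpy as np
print(state())
for n in ("scene","top"):
    p,d=grab_frame(n); cv2.imwrite(f"pics/{n}0.png",p[:,:,::-1]); np.savez(f"{n}0.npz",p=p,d=d)
    print(n,camera_params(n))
print(camera_params("wrist"))
E
```

```text
pics
{'time': 0.0, 'joint_pos': array([ 9.95017558e-01,  5.33582446e-02,  1.61427394e+00, -9.00393813e-06,
        1.47599916e+00, -1.18985106e-01]), 'joint_vel': array([-2.04051487e-03, -4.71745374e-04,  7.63276725e-05, -3.52259022e-04,
       -3.07439609e-04, -1.29780796e-03]), 'joint_efforts': array([-3.35508130e-04, -3.93697643e+01, -3.70170343e+01, -1.83739094e-04,
        6.97254945e-03, -1.14392984e-05]), 'tool_pos': array([0.27532706, 0.56040368, 0.23007414]), 'tool_rot': array([-3.42810053e-04,  2.26415743e-01,  9.74030221e-01, -9.59984043e-04]), 'contact_force': array([-0.21367961,  0.50555325,  0.90668081]), 'ft_torque': array([ 0.03539226,  0.00801904, -0.00324567]), 'grasp_force': 0.0, 'gripper_width': 0.9996573955008861}
scene {'fovy': 48.17412422241079, 'cx': 263.12149173037307, 'cy': 185.2784698551777, 'rvec': array([ 1.29307363,  2.07784377, -1.02802498]), 'tvec': array([ 0.18154191, -0.20379798,  2.06251313])}
top {'fovy': 44.3567842096036, 'cx': 257.99396224153355, 'cy': 190.43008698943484, 'rvec': array([ 2.00892897, -2.20596487,  0.23874172]), 'tvec': array([0.07870096, 0.50826586, 1.30367262])}
{'fovy': 65.70646984690485, 'cx': 255.129850014316, 'cy': 194.21120648948104, 'hand_eye': array([[-6.98818862e-04, -9.61440955e-01, -2.75010547e-01,
         6.88627127e-02],
       [ 9.99999742e-01, -6.26971599e-04, -3.49159368e-04,
         5.32984507e-04],
       [ 1.63272314e-04, -2.75010720e-01,  9.61441146e-01,
        -1.41657278e-01],
       [ 0.00000000e+00,  0.00000000e+00,  0.00000000e+00,
         1.00000000e+00]])}
```

View pics/scene0.png

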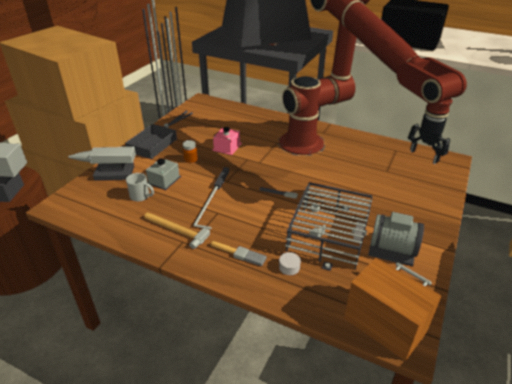

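View pics/top0.png

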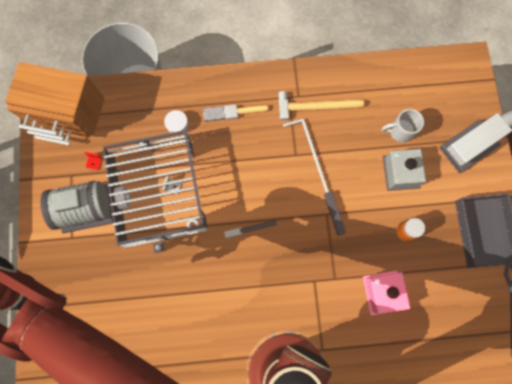

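The top view shows the guard at about (155,190) with its opening to the right, a grey bracket inside at about (172,185), and the red decoy outside at (93,160). The rod's handle is at (335,215), its heel at (303,122) and its toe at (287,124). The grey box is at (405,168), with its knob at about (411,163).

```bash
cat > h.py <<'E'
import numpy as np,cv2
from plant import *
from scipy.spatial.transform import Rotation as R
def cam(n):
    c=camera_params(n); f=192/np.tan(np.radians(c["fovy"]/2)); Rm=cv2.Rodrigues(c["rvec"])[0]
    return f,c["cx"],c["cy"],Rm,c["tvec"]
def plane(n,u,v,z):
    f,cx,cy,Rm,t=cam(n); o=-Rm.T@t; d=Rm.T@np.array([(u-cx)/f,(v-cy)/f,1.]); return o+d*(z-o[2])/d[2]
def proj(n,P):
    f,cx,cy,Rm,t=cam(n); q=Rm@np.asarray(P,float)+t; return q[:2]/q[2]*f+[cx,cy]
def cloud(n,d):
    f,cx,cy,Rm,t=cam(n); v,u=np.mgrid[0:384,0:512]; P=np.dstack([(u-cx)/f*d,(v-cy)/f*d,d])
    return (P-t)@Rm
def wray(u,v,pos,rot):
    c=camera_params("wrist"); f=192/np.tan(np.radians(c["fovy"]/2)); a=np.array([u-c["cx"],v-c["cy"]]); r=np.hypot(*a); th=r/f
    d=np.array([*(a/max(r,1e-9)*np.sin(th)),np.cos(th)]); H=c["hand_eye"]; T=R.from_quat(np.roll(rot,-1)).as_matrix()
    return pos+T@H[:3,3],T@H[:3,:3]@d
def wplane(u,v,z,pos,rot):
    o,d=wray(u,v,pos,rot); return o+d*(z-o[2])/d[2]
E
python3 - <<'E'
from h import *
a=np.load("top0.npz");p,d=a["p"],a["d"];C=cloud("top",d)
for u,v in [(411,163),(390,170),(172,184),(335,215),(250,228),(300,122),(175,120),(160,300)]: print((u,v),C[v,u].round(3))
def box(n,m):
    q=C[m]; print(n,m.sum(),q.min(0).round(3),q.max(0).round(3),np.median(q,0).round(3))
reg=np.zeros(d.shape,bool);reg[130:250,105:205]=1
Z=C[:,:,2]
box("guardroof",reg&(Z>.085)&(Z<.12))
m=reg&(Z>.085)&(Z<.12); print(cv2.minAreaRect(C[m][:,:2].astype(np.float32)))
s=state();w,_=grab_frame("wrist");cv2.imwrite("pics/w0.png",w[:,:,::-1])
g=cv2.resize(p[115:260,95:275],None,fx=4.4,fy=4.1,interpolation=cv2.INTER_CUBIC)
cv2.imwrite("pics/g0.png",g[:,:,::-1])
r=cv2.resize(p[105:245,270:440],None,fx=4,fy=4,interpolation=cv2.INTER_CUBIC);cv2.imwrite("pics/r0.png",r[:,:,::-1])
E
```

```text
(411, 163) [ 0.541 -0.404  0.104]
(390, 170) [ 0.54  -0.36   0.047]
(172, 184) [0.567 0.285 0.011]
(335, 215) [ 0.426 -0.187  0.023]
(250, 228) [0.412 0.064 0.016]
(300, 122) [ 0.73  -0.12   0.001]
(175, 120) [0.759 0.261 0.037]
(160, 300) [ 0.232  0.339 -0.001]
guardroof 2747 [0.388 0.19  0.085] [0.699 0.458 0.112] [0.541 0.324 0.103]
((0.5443021059036255, 0.32547706365585327), (0.28975269198417664, 0.2453615367412567), 6.404351234436035)
```

View pics/g0.png

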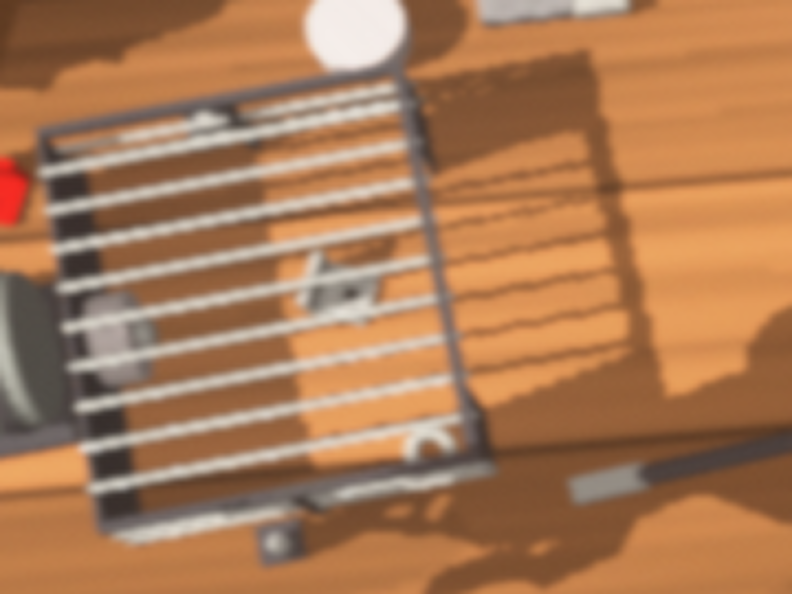

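View pics/r0.png

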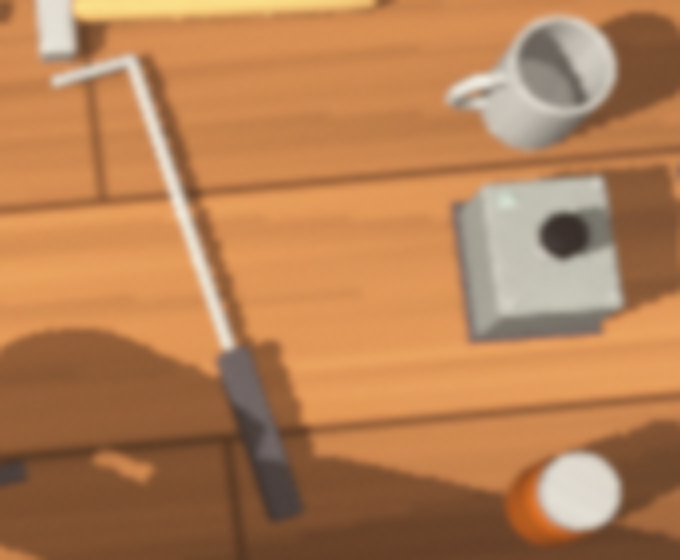

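Guard crop: the guard's front top edge runs (398,70) to (490,465). The bracket has its leg at the back at about (310,280) and its foot toward the opening at (350,295). Rod crop: heel (132,60), toe (52,82), handle end (285,518), knob (563,236).

Run:
```python
from h import *
a=np.load("top0.npz");p,d=a["p"],a["d"];C=cloud("top",d)
G=lambda x,y,z:plane("top",95+x/4.4,115+y/4.1,z)
Q=lambda x,y,z:plane("top",270+x/4,105+y/4,z)
A,B=G(398,70,.104),G(490,465,.104);Cc,D=G(40,132,.104),G(100,530,.104)
print("guard",A,B,Cc,D,np.linalg.norm(A-B),np.linalg.norm(A-Cc))
xg=((Cc+D)-(A+B));xg/=np.linalg.norm(xg);O=(A+B)/2;print("xg",xg,"yaw",np.degrees(np.arctan2(xg[1],xg[0])),"O",O)
yg=np.array([-xg[1],xg[0],0])
for n,x,y,z in [("legA",318,250,.04),("legB",305,305,.04),("footfrontA",382,280,.006),("footfrontB",362,325,.006),("hole",350,292,.006),("collar",430,440,.016),("chisel",570,490,.01)]:
    P=G(x,y,z);print(n,P.round(3),"guard frame",((P-O)@xg).round(3),((P-O)@yg).round(3))
H,T,E,S=Q(132,60,.012),Q(52,82,.012),Q(285,518,.024),Q(232,350,.024)
print("heel",H,"toe",T,"end",E,"start",S,"len",np.linalg.norm((H-E)[:2]),np.linalg.norm((H-T)[:2]))
dr=(H-E)[:2]/np.linalg.norm((H-E)[:2]);print("rod yaw",np.degrees(np.arctan2(dr[1],dr[0])),"O from end",E[:2]+.1*dr,"from heel",H[:2]-.27*dr)
hd=p.astype(int).sum(2)
m=np.zeros(d.shape,np.uint8);m[140:185,395:425]=(hd[140:185,395:425]<150)
c=cv2.moments(m,True);u,v=c["m10"]/c["m00"],c["m01"]/c["m00"];print("knob",u,v,m.sum(),plane("top",u,v,.103))
```

```text
guard [0.6923954  0.22251829 0.104     ] [0.41006571 0.18219888 0.104     ] [0.6689199  0.45547627 0.104     ] [0.38932357 0.42482621 0.104     ] 0.2851941520737969 0.23413782386725032
xg [-0.09257592  0.99570563  0.        ] yaw 95.31181532061575 O [0.55123055 0.20235858 0.104     ]
legA [0.585 0.292 0.04 ] guard frame 0.086 -0.042
legB [0.546 0.303 0.04 ] guard frame 0.101 -0.004
footfrontA [0.568 0.256 0.006] guard frame 0.052 -0.021
footfrontB [0.535 0.271 0.006] guard frame 0.07 0.01
hole [0.561 0.278 0.006] guard frame 0.075 -0.016
collar [0.445 0.229 0.016] guard frame 0.037 0.103
chisel [0.401 0.14  0.01 ] guard frame -0.048 0.155
heel [ 0.73144807 -0.12865692  0.012     ] toe [ 0.71942473 -0.06541698  0.012     ] end [ 0.36778756 -0.19735694  0.024     ] start [ 0.49482492 -0.17474112  0.024     ] len 0.37009277494741016 0.06437274448980641
rod yaw 10.697818285616584 O from end [ 0.46604955 -0.17879402] from heel [ 0.46614071 -0.1787768 ]
knob 412.42857142857144 161.92857142857142 14 [ 0.5441461  -0.40925549  0.103     ]
```

View pics/w0.png

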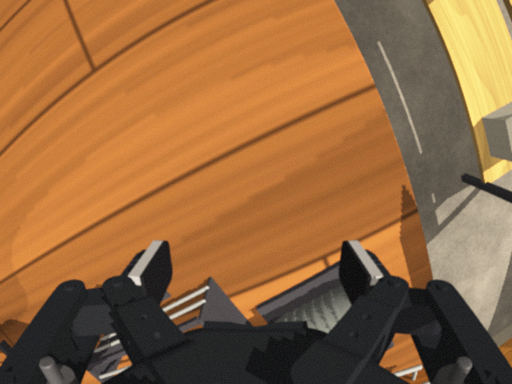

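The guard, rod and knob measurements agree with the given sizes: width 285 mm, rod 370 mm, toe 64 mm. I'll go to the knob first.

```bash
cat >> h.py <<'E'
def to(pos,yang,pr=True):
    s=state(); T=R.from_quat(np.roll(s["tool_rot"],-1))
    y=np.array([np.cos(np.radians(yang)),np.sin(np.radians(yang)),0]);z=np.array([0,0,-1.]);D=R.from_matrix(np.c_[np.cross(y,z),y,z])
    sh=T.inv().apply(np.array(pos)-s["tool_pos"])/.025; rv=np.degrees((T.inv()*D).as_rotvec())/8
    print("t",round(s["time"],2),"pos",s["tool_pos"].round(4),"F",s["contact_force"].round(1),"w",round(s["gripper_width"],3),"shift",sh.round(2),"turn",rv.round(2))
E
python3 -c "
from h import *
to([.54,-.405,.2],-37)"
```

```text
t 0.15 pos [0.2754 0.5605 0.2303] F [ 0.4 -0.3 -0.3] w 1.001 shift [-26.53 -29.99   1.26] turn [-1.00e-02  1.00e-02  1.26e+01]
```

jog_arm([
  [[-26.5,-30,1.2],[0,0,12.6],100],
  [[-26.5,-30,1.2],[0,0,12.6],100],
  [[-26.5,-30,1.2],[0,0,12.6],100],
  [[-26.5,-30,1.2],[0,0,12.6],100],
  [[-26.5,-30,1.2],[0,0,12.6],100],
  [[-26.5,-30,1.2],[0,0,12.6],100],
  [[-26.5,-30,1.2],[0,0,12.6],100],
  [[-26.5,-30,1.2],[0,0,12.6],100],
])

```text
time: 1.15
tool_pos: [0.4074, 0.0769, 0.2162]
tool_rot: [0.0, 0.831, 0.556, 0.0]
contact_force: [1.1, 0.1, -0.0]
gripper_width: 0.998
grasp_force: 0.0
```

```bash
python3 -c "
from h import *
to([.54,-.405,.2],-37)"
```

```text
t 1.15 pos [0.4074 0.0769 0.2162] F [ 1.1  0.1 -0. ] w 0.998 shift [-15.79  12.27   0.65] turn [ 0.01 -0.    1.82]
```

jog_arm([
  [[-15.8,12.3,0.6],[0,0,1.8],100],
  [[-15.8,12.3,0.6],[0,0,1.8],100],
  [[-15.8,12.3,0.6],[0,0,1.8],100],
  [[-15.8,12.3,0.6],[0,0,1.8],100],
  [[-15.8,12.3,0.6],[0,0,1.8],100],
  [[-15.8,12.3,0.6],[0,0,1.8],100],
  [[-15.8,12.3,0.6],[0,0,1.8],100],
  [[-15.8,12.3,0.6],[0,0,1.8],100],
])

```text
time: 2.15
tool_pos: [0.5435, -0.4041, 0.2008]
tool_rot: [-0.0, 0.893, 0.45, 0.0]
contact_force: [-0.8, 0.3, 0.5]
gripper_width: 0.999
grasp_force: 0.0
```

```bash
python3 -c "
from h import *
to([.54,-.405,.075],-37)
s=state();w,_=grab_frame('wrist');cv2.imwrite('pics/w1.png',w[:,:,::-1])
m=(w.max(2)<60).astype(np.uint8)
n,l,st,c=cv2.connectedComponentsWithStats(m)
for i in range(1,n):
    if st[i,4]>150: print(st[i],c[i].round(1),wplane(*c[i],.103,s['tool_pos'],s['tool_rot']).round(4))
"
```

```text
t 2.15 pos [ 0.5435 -0.4041  0.2008] F [-0.8  0.3  0.5] w 0.999 shift [-0.11 -0.09  5.03] turn [-0.   -0.    0.06]
[ 57  49  60  86 762] [86.8 91.4] [ 0.482  -0.2383  0.103 ]
[ 237  176   37   38 1101] [255.1 194.5] [ 0.5451 -0.4031  0.103 ]
[    0   240   512   144 38538] [257.  334.5] [ 0.4547 -0.5284  0.103 ]
[  0 270  15  22 266] [  6.1 280.5] [ 0.2133 -0.3031  0.103 ]
```

View pics/w1.png

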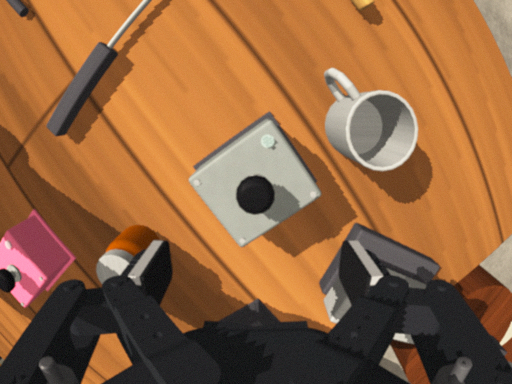

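The wrist view has the knob head centred at (255,194), almost under the tool. The rod handle is at about (85,90).

jog_arm([
  [[0,0,2.5],[0,0,0],100],
  [[0,0,4.2],[0,0,0],80],
  [[0,0,5.05],[0,0,0],75],
  [[0,0,5.05],[0,0,0],20],
  [[0,0,5.05],[0,0,0],20],
  [[0,0,5.05],[0,0,0],20],
  [[0,0,5.05],[0,0,0],20],
  [[0,0,5.05],[0,0,0],20],
])

```text
time: 3.2
tool_pos: [0.5442, -0.4028, 0.0774]
tool_rot: [0.001, 0.893, 0.45, 0.001]
contact_force: [-1.8, 2.3, 6.4]
gripper_width: 0.369
grasp_force: 60.0
```

jog_arm([
  [[0,0,-0.4],[0,0,0],20],
  [[0,0,-0.8],[0,0,0],20],
  [[0,0,-1.1],[0,0,0],20],
  [[0,0,-1.2],[0,0,0],20],
  [[0,0,-1.2],[0,0,0],20],
])

```text
time: 3.82
tool_pos: [0.5441, -0.4026, 0.1026]
tool_rot: [0.001, 0.893, 0.45, 0.001]
contact_force: [8.6, -7.1, -13.5]
gripper_width: 0.369
grasp_force: 65.9
```

jog_arm([
  [[0,0,0],[0,0,0],100],
  [[0,0,0],[0,0,0],100],
  [[0,0,0],[0,0,0],100],
  [[0,0,-2],[0,0,0],100],
  [[0,0,-4],[0,0,0],100],
  [[0,0,-4],[0,0,0],100],
])

```text
time: 4.58
tool_pos: [0.5457, -0.4043, 0.2129]
tool_rot: [0.006, 0.893, 0.45, 0.002]
contact_force: [-0.8, -0.2, -0.0]
gripper_width: 1.002
grasp_force: 0.0
```

```bash
python3 -c "
from h import *
to([.466,-.179,.15],-79.3)
p,d=grab_frame('top');C=cloud('top',d);print(C[158:170,405:418,2].max(1).round(3))
np.savez('top1.npz',p=p,d=d)
s=state();w,_=grab_frame('wrist')
m=(w.max(2)<60).astype(np.uint8)
n,l,st,c=cv2.connectedComponentsWithStats(m)
for i in range(1,n):
    if 150<st[i,4]<5000: print(st[i],c[i].round(1),wplane(*c[i],.128,s['tool_pos'],s['tool_rot']).round(4))
"
```

```text
t 4.58 pos [ 0.5457 -0.4043  0.2129] F [-0.8 -0.2 -0. ] w 1.002 shift [ 5.35 -7.95  2.41] turn [ 0.08 -0.02  5.35]
[0.556 0.558 0.558 0.562 0.564 0.565 0.567 0.567 1.383 0.573 0.572 0.574]
[ 59  51  59  85 707] [88.6 92.5] [ 0.4918 -0.2479  0.128 ]
[ 235  182   39   40 1233] [253.8 201.3] [ 0.5453 -0.4028  0.128 ]
[  0 268  17  23 300] [  7.6 278.6] [ 0.2492 -0.3062  0.128 ]
```

The knob is 25 mm up, at the stop. Next is the rod.

jog_arm([
  [[5.3,-8,2],[0,0,5.4],100],
  [[5.3,-8,2],[0,0,5.4],100],
  [[5.3,-8,2],[0,0,5.4],100],
  [[5.3,-8,2],[0,0,5.4],100],
  [[5.3,-8,2],[0,0,5.4],100],
  [[5.3,-8,2],[0,0,5.4],100],
])

```text
time: 5.42
tool_pos: [0.4611, -0.1764, 0.1542]
tool_rot: [-0.0, 0.996, 0.09, -0.001]
contact_force: [-0.4, 0.0, 1.5]
gripper_width: 1.005
grasp_force: 0.0
```

```bash
python3 -c "
from h import *
to([.466,-.179,.0],-79.3)
s=state();w,_=grab_frame('wrist');cv2.imwrite('pics/w2.png',w[:,:,::-1])
m=(w.max(2)<70).astype(np.uint8); m[240:]=0
n,l,st,c=cv2.connectedComponentsWithStats(m)
for i in range(1,n):
    if 300<st[i,4]: 
        q=np.argwhere(l==i)[:,::-1]
        W=np.array([wplane(*a,.024,s['tool_pos'],s['tool_rot'])[:2] for a in q])
        r=cv2.minAreaRect((W*1000).astype(np.float32)); print(st[i],c[i].round(1),r)
"
```

```text
t 5.42 pos [ 0.4611 -0.1764  0.1542] F [-0.4  0.   1.5] w 1.005 shift [0.18 0.14 6.17] turn [-0.    0.01 -0.04]
[ 420  144   44   48 1083] [442.3 164. ] ((518.8170166015625, -367.072509765625), (56.05759811401367, 43.22816467285156), 88.98272705078125)
```

View pics/w2.png

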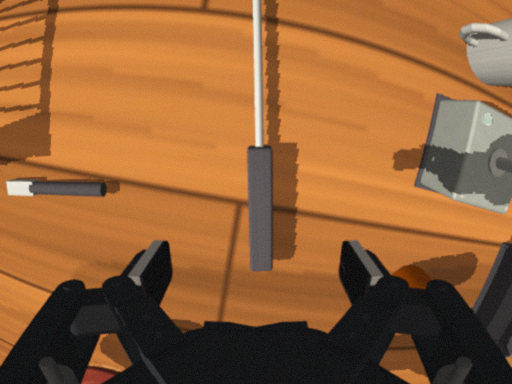

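The wrist view shows the handle straight in the picture: front end (260,147), rear end (260.5,271), centred between the fingers.

```bash
python3 -c "
from h import *
s=state()
a,b=[wplane(u,v,.024,s['tool_pos'],s['tool_rot'])[:2] for u,v in((260,147),(260.5,271))]
d=(a-b)/np.linalg.norm(a-b);print(a,b,np.linalg.norm(a-b),np.degrees(np.arctan2(d[1],d[0])),'O',b+.1*d,a-.03*d)
O=(b+.1*d+a-.03*d)/2
to([*O,.0],np.degrees(np.arctan2(d[1],d[0]))-90)
"
```

```text
[ 0.49975975 -0.17490831] [ 0.37253987 -0.19914316] 0.1295076296018849 10.785381796098914 O [ 0.47077337 -0.18043009] [ 0.4702897  -0.18052223]
t 5.47 pos [ 0.4616 -0.1772  0.1549] F [ 0.3 -0.7  0.5] w 1.0 shift [0.33 0.19 6.2 ] turn [ 0.    0.   -0.06]
```

jog_arm([
  [[0.3,0.2,2.5],[0,0,0],100],
  [[0.3,0.2,4.8],[0,0,0],80],
  [[0.3,0.2,6.1],[0,0,0],60],
  [[0.3,0.2,6.2],[0,0,0],10],
  [[0.3,0.2,6.2],[0,0,0],10],
  [[0.3,0.2,6.2],[0,0,0],10],
  [[0.3,0.2,6.2],[0,0,0],10],
  [[0.3,0.2,6.2],[0,0,0],10],
])

```text
time: 6.48
tool_pos: [0.4698, -0.1804, 0.0003]
tool_rot: [0.0, 0.996, 0.09, 0.0]
contact_force: [0.3, -1.5, -0.9]
gripper_width: 0.266
grasp_force: 61.0
```

jog_arm([
  [[0,0,-1.5],[0,0,0],10],
  [[0,0,-3.5],[0,0,0],10],
  [[0,0,-4.8],[0,0,0],10],
  [[0,0,-4.8],[0,0,0],10],
])

```text
time: 6.98
tool_pos: [0.4716, -0.1811, 0.1232]
tool_rot: [0.002, 0.996, 0.09, 0.003]
contact_force: [0.5, -0.2, -2.1]
gripper_width: 0.271
grasp_force: 60.9
```

```bash
cat >> h.py <<'E'
GO=np.array([.5512,.2024]);XG=np.array([-.0926,.9957]);YG=np.array([-.9957,-.0926])
def g(x,y,z): return [*(GO+x*XG+y*YG),z]
E
python3 -c "
from h import *
to(g(-.31,-.055,.12),5.3)"
```

```text
t 6.97 pos [ 0.4716 -0.1811  0.1232] F [ 0.5 -0.2 -2.1] w 0.271 shift [ 6.99 -1.98  0.15] turn [ 5.000e-02 -1.000e-02 -1.063e+01]
```

jog_arm([
  [[1,-0.3,0],[0,0,-1.3],10],
  [[2,-0.6,0],[0,0,-2.6],10],
  [[3,-0.9,0],[0,0,-3.9],10],
  [[4,-1.2,0],[0,0,-5.2],10],
  [[5,-1.5,0],[0,0,-6.5],10],
  [[6,-1.8,0],[0,0,-7.8],10],
  [[7,-2,0],[0,0,-9.1],10],
  [[7,-2,0],[0,0,-10.4],10],
])

```text
time: 7.98
tool_pos: [0.6326, -0.0985, 0.1165]
tool_rot: [-0.002, 0.683, 0.731, -0.001]
contact_force: [-0.6, -0.7, -2.5]
gripper_width: 0.262
grasp_force: 60.7
```

```bash
python3 -c "
from h import *
to(g(-.31,-.055,.054),5.3)
p,d=grab_frame('top');np.savez('top2.npz',p=p,d=d);C=cloud('top',d)
s,ds=grab_frame('scene');cv2.imwrite('pics/s2.png',np.vstack([cv2.resize(p[100:250,90:310],(760,518),interpolation=cv2.INTER_CUBIC)])[:,:,::-1])
for P in (g(-.04,-.055,.132),g(-.04,.005,.132)): print(proj('top',P))
"
```

```text
t 7.97 pos [ 0.6326 -0.0985  0.1165] F [-0.6 -0.7 -2.5] w 0.262 shift [-0.12  0.09  2.5 ] turn [-0.03 -0.01 -0.17]
[205.48899699 155.15927305]
[209.0165994  175.82106587]
```

View pics/s2.png

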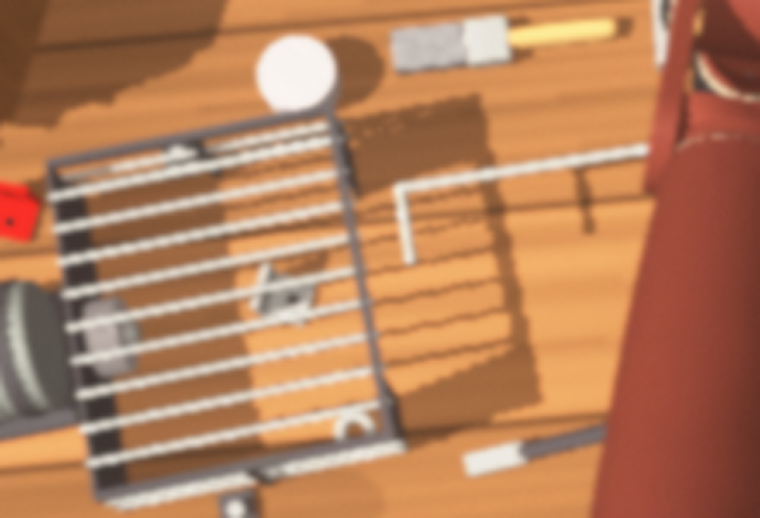

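The heel at (400,188) and toe at (410,262) in the crop match the prediction within 1 px, so the rod is level and lined up. Now I'll lower it in front of the opening and go in above the bracket.

jog_arm([
  [[-0.1,0.1,1.5],[0,0,-0.2],10],
  [[-0.1,0.1,2.5],[0,0,-0.2],10],
  [[-0.1,0.1,2.5],[0,0,-0.2],10],
  [[1,0.1,2.5],[0,0,-0.2],10],
  [[2,0.1,2.5],[0,0,-0.2],10],
  [[3,0.1,2.5],[0,0,-0.2],10],
  [[3,0.1,2.5],[0,0,-0.2],10],
])

```text
time: 8.95
tool_pos: [0.6311, -0.0235, 0.0585]
tool_rot: [0.0, 0.675, 0.738, 0.0]
contact_force: [0.3, -0.3, -2.3]
gripper_width: 0.27
grasp_force: 60.7
```

```bash
python3 -c "
from h import *
to(g(-.14,-.055,.054),5.3)"
```

```text
t 8.95 pos [ 0.6311 -0.0235  0.0585] F [ 0.3 -0.3 -2.3] w 0.27 shift [ 3.69 -0.16  0.18] turn [ 0.01  0.   -0.02]
```

jog_arm([
  [[1,-0.1,0.1],[0,0,0],10],
  [[2,-0.1,0.1],[0,0,0],10],
  [[3,-0.1,0.1],[0,0,0],10],
  [[3.7,-0.1,0.1],[0,0,0],10],
  [[3.7,-0.1,0.1],[0,0,0],10],
])

```text
time: 9.57
tool_pos: [0.6204, 0.0675, 0.0554]
tool_rot: [0.0, 0.675, 0.738, 0.0]
contact_force: [-0.1, -0.1, -1.4]
gripper_width: 0.267
grasp_force: 60.7
```

```bash
python3 -c "
from h import *
to(g(-.14,-.055,.0),5.3)
p,d=grab_frame('top');np.savez('top3.npz',p=p,d=d)
cv2.imwrite('pics/s3.png',cv2.resize(p[110:250,90:260],(740,600),interpolation=cv2.INTER_CUBIC)[:,:,::-1])
for P in (g(.13,-.055,.067),g(.13,.005,.067)): q=proj('top',P);print(q,(q-[90,110])*[740/170,600/140])
"
```

```text
t 9.57 pos [0.6204 0.0675 0.0554] F [-0.1 -0.1 -1.4] w 0.267 shift [ 0.03 -0.06  2.22] turn [ 0.    0.   -0.02]
[149.90114005 172.15728165] [260.74613906 266.38834992]
[152.75234875 192.10498564] [273.1572828 351.8785099]
```

View pics/s3.png

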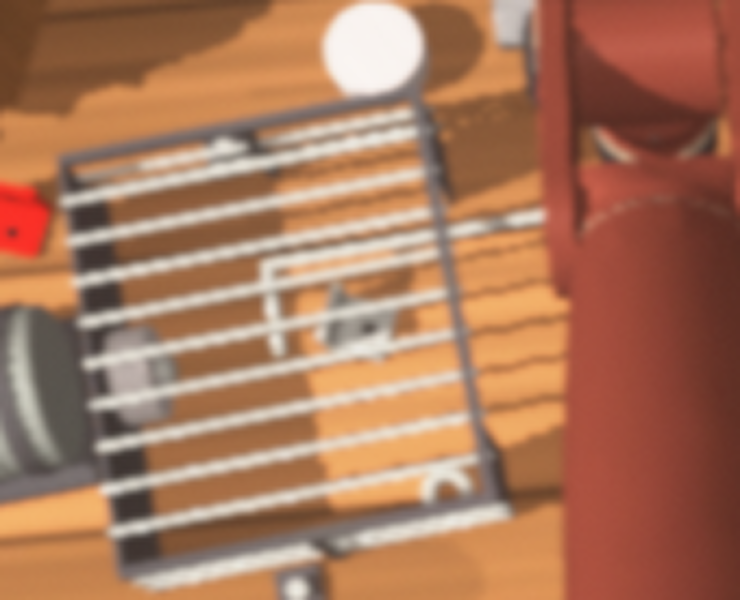

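The heel (265,265) and toe end (278,352) are past the bracket's leg (325–335, 285–345). Next I lower the rod, shift it sideways and pull.

jog_arm([
  [[0,0,1.2],[0,0,0],10],
  [[0,0,2.15],[0,0,0],10],
  [[0,0,2.15],[0,0,0],10],
  [[0,-0.3,2.15],[0,0,0],10],
  [[-0.5,-0.3,2.15],[0,0,0],10],
  [[-1,-0.3,2.15],[0,0,0],10],
  [[-1.5,-0.3,2.15],[0,0,0],10],
  [[-1.5,-0.3,2.15],[0,0,0],10],
])

```text
time: 10.62
tool_pos: [0.6164, 0.0278, 0.0015]
tool_rot: [0.0, 0.676, 0.737, 0.0]
contact_force: [-0.1, 0.7, -1.8]
gripper_width: 0.265
grasp_force: 61.9
```

```bash
python3 -c "
from h import *
to(g(-.36,-.047,.0015),5.3)
p,d=grab_frame('top');np.savez('top4.npz',p=p,d=d)
cv2.imwrite('pics/s4.png',cv2.resize(p[110:250,90:260],(740,600),interpolation=cv2.INTER_CUBIC)[:,:,::-1])
"
```

```text
t 10.62 pos [0.6164 0.0278 0.0015] F [-0.1  0.7 -1.8] w 0.265 shift [-7.2  -0.03  0.  ] turn [ 0.    0.   -0.04]
```

View pics/s4.png

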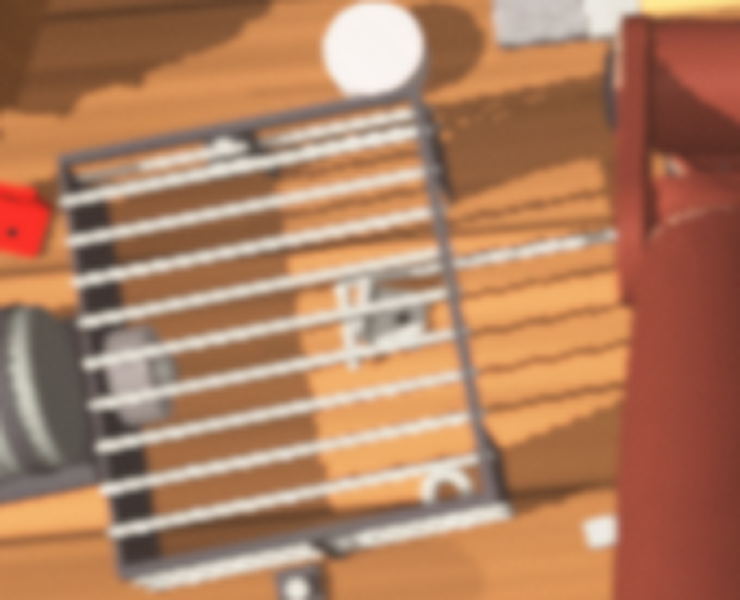

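The bracket is hooked: toe at (350,320) right behind the leg. I'll keep drawing it out.

jog_arm([
  [[-0.5,0,0],[0,0,0],10],
  [[-1.1,0,0],[0,0,0],10],
  [[-1.7,0,0],[0,0,0],10],
  [[-2.3,0,0],[0,0,0],10],
  [[-2.9,0,0],[0,0,0],10],
  [[-3.5,0,0],[0,0,0],10],
  [[-4.1,0,0],[0,0,0],10],
  [[-4.6,0,0],[0,0,0],10],
])

```text
time: 11.68
tool_pos: [0.6264, -0.0865, 0.0014]
tool_rot: [0.0, 0.675, 0.738, 0.0]
contact_force: [-0.2, 0.6, -1.5]
gripper_width: 0.267
grasp_force: 61.9
```

jog_arm([
  [[-0.6,0,0],[0,0,0],10],
  [[-1.2,0,0],[0,0,0],10],
  [[-1.8,0,0],[0,0,0],10],
  [[-2.4,0,0],[0,0,0],10],
  [[-2.9,0,0],[0,0,0],10],
  [[-3.3,0,0],[0,0,0],10],
  [[-3.5,0,0],[0,0,0],10],
  [[-3.5,0,0],[0,0,0],10],
])

```text
time: 12.68
tool_pos: [0.6341, -0.1729, 0.0014]
tool_rot: [0.0, 0.675, 0.738, -0.0]
contact_force: [0.3, 0.4, -3.5]
gripper_width: 0.266
grasp_force: 61.9
```

```bash
python3 -c "
from h import *
to(g(-.38,-.047,.0015),5.3)
p,d=grab_frame('top');np.savez('top5.npz',p=p,d=d)
cv2.imwrite('pics/s5.png',cv2.resize(p[100:250,150:350],(800,600),interpolation=cv2.INTER_CUBIC)[:,:,::-1])
"
```

```text
t 12.68 pos [ 0.6341 -0.1729  0.0014] F [ 0.3  0.4 -3.5] w 0.266 shift [ 0.05 -0.03 -0.01] turn [ 0.    0.   -0.03]
```

View pics/s5.png

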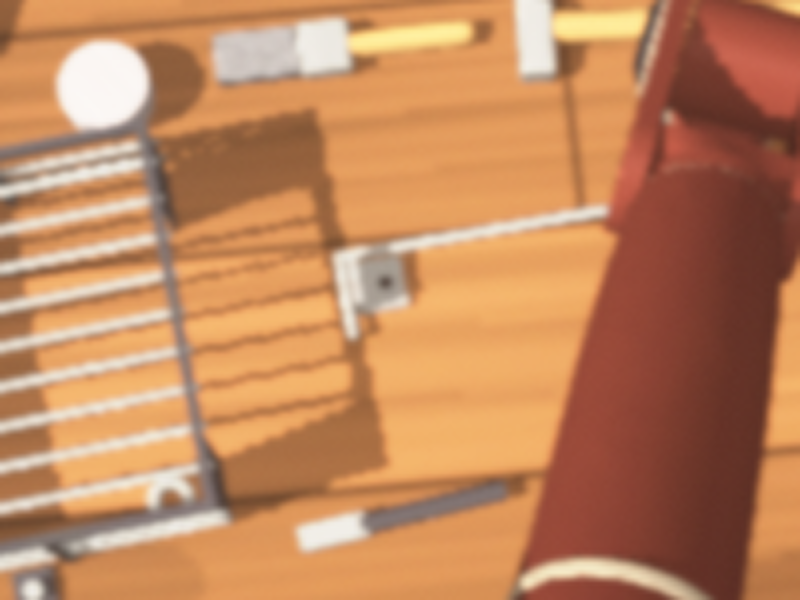

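The bracket (380,280) is about 120 mm in front of the guard and the rod lies flat. I'll release it here.

jog_arm([
  [[0,0,0.05],[0,0,0],10],
  [[0,0,0.05],[0,0,0],60],
  [[0,0,0.05],[0,0,0],100],
  [[0,0,0.05],[0,0,0],100],
  [[0,0,-1.5],[0,0,0],100],
  [[0,0,-3.5],[0,0,0],100],
  [[0,0,-6],[0,0,0],100],
  [[0,0,-8],[0,0,0],100],
])

```text
time: 13.72
tool_pos: [0.6345, -0.1727, 0.2046]
tool_rot: [0.001, 0.675, 0.738, 0.0]
contact_force: [1.0, -0.1, -0.7]
gripper_width: 1.002
grasp_force: 0.0
```

```bash
python3 -c "
from h import *
to([.545,-.403,.17],-37)
"
```

```text
t 13.72 pos [ 0.6345 -0.1727  0.2046] F [ 1.  -0.1 -0.7] w 1.002 shift [-8.86 -4.38  1.39] turn [0.02 0.   5.26]
```

jog_arm([
  [[-8.9,-4.4,0],[0,0,5.3],0],
  [[-8.9,-4.4,0],[0,0,5.3],0],
  [[-8.9,-4.4,0],[0,0,5.3],0],
  [[-8.9,-4.4,0],[0,0,5.3],0],
  [[-8.9,-4.4,1.4],[0,0,5.3],0],
  [[-8.9,-4.4,1.4],[0,0,5.3],0],
  [[-8.9,-4.4,1.4],[0,0,5.3],0],
])

```text
time: 14.6
tool_pos: [0.5446, -0.4035, 0.1671]
tool_rot: [0.0, 0.896, 0.444, 0.0]
contact_force: [-0.2, -0.0, 0.9]
gripper_width: -0.003
grasp_force: 0.0
```

```bash
python3 -c "
from h import *
to([.545,-.403,.1005],-37)
"
```

```text
t 14.6 pos [ 0.5446 -0.4035  0.1671] F [-0.2 -0.   0.9] w -0.003 shift [ 0.02 -0.    2.66] turn [ 0.   -0.   -0.03]
```

jog_arm([
  [[0,0,1.2],[0,0,0],0],
  [[0,0,1.6],[0,0,0],0],
  [[0,0,1.9],[0,0,0],0],
  [[0,0,2.2],[0,0,0],0],
  [[0,0,2.45],[0,0,0],0],
  [[0,0,2.6],[0,0,0],0],
  [[0,0,2.6],[0,0,0],0],
])

```text
time: 15.48
tool_pos: [0.5451, -0.4041, 0.103]
tool_rot: [0.001, 0.896, 0.444, 0.001]
contact_force: [-0.9, 4.3, 8.8]
gripper_width: 0.001
grasp_force: 3.9
```

jog_arm([
  [[0,0,0.1],[0,0,0],0],
  [[0,0,0.15],[0,0,0],0],
  [[0,0,0.15],[0,0,0],0],
])

```text
time: 15.85
tool_pos: [0.5453, -0.4043, 0.1029]
tool_rot: [0.001, 0.896, 0.444, 0.001]
contact_force: [-6.6, 9.0, 20.9]
gripper_width: 0.002
grasp_force: 10.5
```

It has hit the stop: force rose to 21 N with no further travel. I'll retract and check.

jog_arm([
  [[0,0,-1.5],[0,0,0],0],
  [[0,0,-3.5],[0,0,0],0],
  [[0,0,-4.4],[0,0,0],0],
  [[0,0,-4.4],[0,0,0],0],
  [[0,0,-4.4],[0,0,0],0],
])

```text
time: 16.48
tool_pos: [0.5432, -0.4033, 0.2047]
tool_rot: [-0.002, 0.896, 0.444, -0.001]
contact_force: [0.7, 0.0, -0.6]
gripper_width: 0.004
grasp_force: 0.0
```

```bash
python3 -c "
from h import *
s=state();w,_=grab_frame('wrist')
m=(w.max(2)<60).astype(np.uint8);m[235:]=0
n,l,st,c=cv2.connectedComponentsWithStats(m)
print(s['tool_pos'],s['contact_force'])
for i in range(1,n):
    if 150<st[i,4]<5000: print(st[i],c[i].round(1))
p,d=grab_frame('scene');q,_=grab_frame('top')
cv2.imwrite('pics/end.png',np.vstack([cv2.resize(q[100:250,150:420],(800,444)),])[:,:,::-1])
"
```

```text
[ 0.54324375 -0.40329422  0.20467608] [ 0.71692366  0.02154493 -0.5563258 ]
[ 239  176   36   37 1061] [256.5 193.7]
```

View pics/end.png

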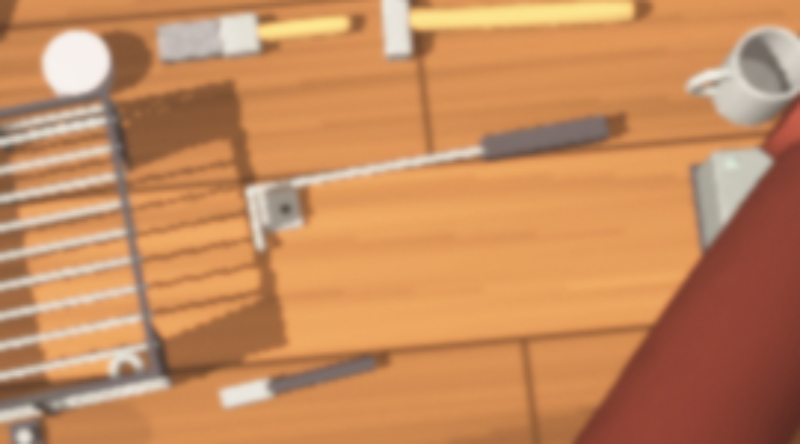

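The rod (handle at 545,137) and bracket (280,207) lie flat in front of the guard, nothing else has moved, and the knob's apparent size matches fully home.

```bash
python3 -c "
from plant import *
print(job_done())"
```

```text
the job is handed in; nothing more can be done
None
```

The job is handed in after about 17 s of the 64 s allowed: I pulled the knob fully out, drew the bracket to about 120 mm in front of the guard with the rod only, left the rod flat outside the guard and touching the bracket, and pushed the knob fully home.

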